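# Jack up a support under an overhanging strip

## Robot

A 6-joint arm with a two-finger parallel gripper is mounted at the origin on the work surface. World frame = base frame: x ahead of the robot, y to its left, z up, the work surface at z = 0. Lengths are in m, angles in rad, forces in N, time in s.
With the tool pointing down it reaches from about 0.275 to 0.725 m from the base axis. Payload 5.6 kg.
Tool frame: the origin (TCP) lies midway between the tips of the shut fingers; the grasp point (between the pads) lies 19 mm behind it; z points along the fingers, y is the direction in which the jaws open and shut (so a half turn about z gives the same grasp; the last joint's range is limited). The gripper opens to 85 mm and grips with 20 to 120 N. Pads are 22 mm wide; open, the fingers measure 114 mm over their backs; the gripper's body (76 mm by 85 mm) begins 54 mm behind the grasp point. The pads swing forward as they close: fully open they stand 13 mm farther back than shut.
Start: joints at [-0.901, 0.255, 0.108, 0, -1.424, -0.285], TCP at [0.206, -0.51, 0.208] pointing down, gripper open.
Joint ranges: [-2.95, 2.95], [-1.21, 1.97], [-1.09, 1.5], [-2.87, 1.71], [-2.94, -0.07], [-3.05, 3.05]. Speed limits (rad/s): [2.57, 2.57, 3.14, 3.14, 3.14, 3.14].

## Interface

Orientations are given as a unit quaternion [x, y, z, w].
In Python, from cell import * gives the robot as it stands. The module is installed in compiled form; this text tells all that it offers.
- The arm moves only by the tool carry_out, never from a script. Its argument "series" is a list of rows, each a list of 7 numbers: the shift along the world's x, y, z in m, then the turn, a rotation vector about the world's x, y, z in rad, then the gripper command: -1 is shut, 1 is fully open, values between are in proportion. In form: [[dx, dy, dz, ax, ay, az, hand], ...]. A call has exactly 8 rows; each row is the pose to reach, as a shift and turn from the pose commanded when the call began; what a row does not reach only later rows make up. A row lasts 1/10 s, in which the tool goes at most 50 mm and 8.59 degrees, less where a joint would pass 70% of its speed; a pose out of reach is approached as far as the arm can. A call with a gripper value outside its range is refused whole. The fingers move at their own pace and stop on an object; "grip_force" is the grip in N (left out, the last holds). Time passes only in rows, so rows that repeat a pose let the fingers close, or fill a call up. It gives the time, the measured TCP pose, the force and the opening at its end, in the units of the state.
- observe(): the state, without advancing time (a new reading comes with each control period).
- capture(name): name is "scene" or "top"; returns the picture (420x560x3 uint8, red, green, blue); there is no depth.
- get_calibration(name): a dict with "K" (3x3 intrinsics, pixels), "dist" ([k1, k2, p1, p2, k3] as OpenCV has them; the pictures are not rectified), "extrinsics" (4x4, takes a point from camera to world coordinates). Camera axes: x right, y down, z forward; pixel columns grow to the right and rows downward; lengths in m; the calibration is good to about 2 mm. A picture is of the moment at which its call begins. get_calibration takes no time and is no camera call.
- job_done(): hands the job in, once; it reports no verdict.
The state is a dict: "t": time; "q": joint angles; "qvel": joint speeds; "tau": joint torques, N m; "tcp_pos": TCP position; "orientation": TCP orientation; "contact_force": force on the tool from outside, world axes, zero at the start; "ft_torque": the same for the moment, N m; "width": finger opening in m.
Only numpy, scipy, OpenCV 4.12 (cv2) and the standard library are available. Lean on these libraries where they do the work, as an engineer would, in place of code of your own. Each camera call takes 0.05 s, during which the arm holds its last target. There are 200 camera calls.

## Task

Support the overhanging end of the thin metal strip held in the vise before it is ground: stand the small screw jack on the bench with its platform under the pair of holes near the strip's free end, and only then raise the platform with the jack's knob until it just touches the strip, without visibly bending the strip up. Leave the jack standing there and do not disturb the grinder, the screwdriver or the grinding disc.

Things in the scene. Friction and masses are not known exactly. Their poses are not given: they have to be found in the camera images.
- jack: loose grey screw jack, 0.85 kg, standing on the bench. Origin under its base, straight below the platform's centre; z up. Base 150 mm (x -110 to +40) by 90 (y) by 12 thick. Column at x = -75: two guide rods and a screw, a grey head block on top and a round black knob above that. A 60 by 60 mm aluminium platform juts to +x from the column, its top 80 mm up at the start (lowest)
- head_grip (a point): centre of the jack's head block (44 by 56 by 22 mm), 141 mm above the jack's underside: a good place to carry it, taken across the 56 mm (jack y); the knob (40 mm wide) stands above it, up to 183 mm, between the fingers
- knob_grip (a point): on the vertical axis of the jack's knob at mid-height, 171 mm above the jack's underside and 75 mm to the -x side of the platform's centre; the knob is a round knurled black cylinder 40 mm across, 157 to 183 mm up; it stays at this height as it turns
- knob (a joint): angle turned by the knob, rad, 0 at the start (platform lowest), growing clockwise as seen from above; clockwise raises the platform 3.18 mm per rad (20 mm per turn), about 38 mm at most. It turns freely with 0.08 N m of friction and stays where it is left, also under load
- platform_top (a point): centre of the top face of the jack's platform (60 by 60 mm, 6 mm thick), axes as the jack's
- vise: grey machine vise fixed to the bench, 260 mm long in its x, jaws 90 mm wide in its y, about 106 mm high; origin straight below the strip's centre line, in the middle of the jaws, z up. The strip sticks out of the jaws towards its -y, lying flat. The height of vise and strip differs by a few mm from start to start
- strip: aluminium strip 280 mm long, 40 mm wide, 4 mm thick, clamped flat in the vise with 190 mm sticking out towards -y of the vise; origin at its mid thickness where it leaves the jaws; y along the strip (free end at y = -190 mm), x across. It is springy: at the pair of holes it gives about 1 mm for every 5 N
- strip_under (a point): point on the strip's underside midway between the two holes (9 mm holes, side by side across the strip, 20 mm apart), 40 mm from the free end; 88 to 96 mm above the bench at the start, so 8 to 16 mm above the lowered platform's top. Axes as the strip's. The platform belongs under this point
- grinder: bystander: angle grinder lying on the bench, blue cylinder body about 260 mm long over all, 60 mm high; origin on its underside near the middle
- screwdriver: bystander: screwdriver lying on the bench
- disc: bystander: grey grinding disc lying flat, 100 mm across, 12 mm high; origin at the centre of its underside
Not all that is in view belongs to the job. What is shaped like the jack but orange or yellow is not meant.

How it is judged:
By the outcome, as a careful person would: the job done as asked, in the order asked, and still so for the second after the job is handed in, with the robot touching nothing.
It also fails if it takes over 70 s, if anything falls off the work surface, if the arm or the gripper's body presses on something with over 40 N, if the wrist force passes 120 N, or if a joint passes its speed limit or range.

## Working session

There is one attempt and no reset: what is moved stays moved. The work goes in short steps, Python scripts to look and compute and a tool call to move; the robot and the scene stay as the last step left them, time stands still between calls to the robot, and variables do not carry over. Pictures are saved under pics/ and viewed, about 8 in all and at most 12, crops included, and the job is handed in when it is done.

Besides the shell and the picture viewer there is one more tool, called after "Request:" by a JSON object that holds its "fn" and its "kwargs", one argument or row to a line. carry_out: Moves the arm, as the interface text tells. Its arguments: {"type":"object","properties":{"series":{"type":"array","items":{"type":"array","items":{"type":"number"}}},"grip_force":{"type":"number"}},"required":["series"]}

```bash
mkdir -p pics; cat > h.py <<'E'
from cell import *
import numpy as np, cv2
def save(n,f):
    im=capture(n); cv2.imwrite('pics/'+f,cv2.cvtColor(im,cv2.COLOR_RGB2BGR)); return im
def ray(n,px):
    c=get_calibration(n);K=np.array(c['K'],float);d=np.array(c['dist'],float);E=np.array(c['extrinsics'])
    u=cv2.undistortPoints(np.array(px,float).reshape(-1,1,2),K,d).reshape(-1,2)
    r=np.c_[u,np.ones(len(u))]@E[:3,:3].T
    return E[:3,3],r
def plane(n,px,z):
    o,r=ray(n,px); return o+r*((z-o[2])/r[:,2])[:,None]
def proj(n,P):
    c=get_calibration(n);E=np.linalg.inv(np.array(c['extrinsics']))
    return cv2.projectPoints(np.array(P,float).reshape(-1,1,3),cv2.Rodrigues(E[:3,:3])[0],E[:3,3],np.array(c['K'],float),np.array(c['dist'],float))[0].reshape(-1,2)
def tri(a,pa,b,pb):
    o1,r1=ray(a,pa);o2,r2=ray(b,pb);out=[]
    for x,y in zip(r1,r2):
        s=np.linalg.lstsq(np.c_[x,-y],o2-o1,rcond=None)[0];p,q=o1+s[0]*x,o2+s[1]*y
        out.append(np.r_[(p+q)/2,np.linalg.norm(p-q)])
    return np.array(out)
E
python3 - <<'E'
from h import *
np.set_printoptions(precision=3,suppress=True)
for n in('scene','top'):
    save(n,n+'0.png');c=get_calibration(n);print(c['K'],c['extrinsics'])
s=observe();print(s['tcp_pos'],s['orientation'],s['width'],s['t'])
E
```

```text
[[407.682   0.    278.997]
 [  0.    407.682 201.685]
 [  0.      0.      1.   ]] [[ 0.427  0.681 -0.595  1.285]
 [ 0.904 -0.317  0.286 -0.352]
 [ 0.006 -0.66  -0.751  1.033]
 [ 0.     0.     0.     1.   ]]
[[524.811   0.    276.479]
 [  0.    524.811 217.349]
 [  0.      0.      1.   ]] [[-0.013 -0.995  0.096  0.414]
 [-1.     0.011 -0.02  -0.009]
 [ 0.018 -0.096 -0.995  1.391]
 [ 0.     0.     0.     1.   ]]
[ 0.206 -0.509  0.207] [-0.191  0.982  0.001 -0.   ] 0.08556914544358661 0.1
```

View pics/scene0.png

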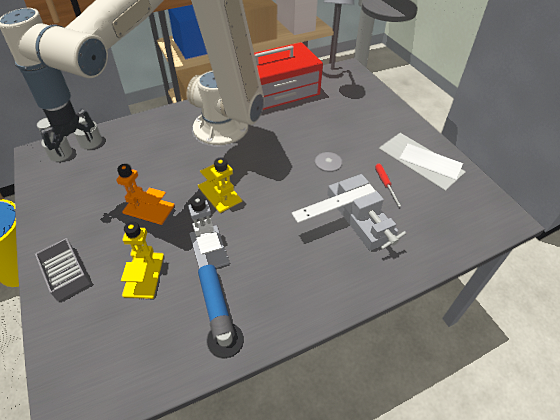

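View pics/top0.png

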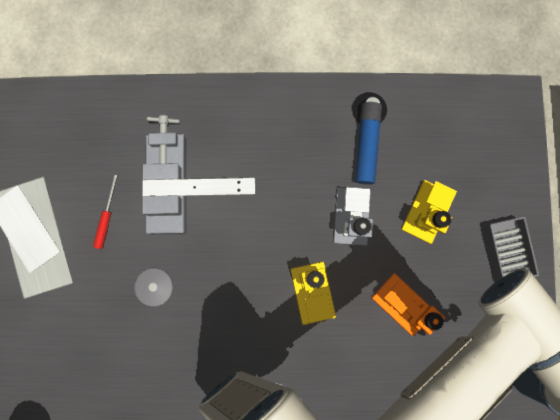

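The scene view has the grey jack at about (203,225) and the strip's free end at (297,216). In the top view the jack's knob is at (361,226), its platform at (356,199), the strip's holes at about (239,185), and the grinder lies just beyond the platform.

```bash
python3 - <<'E'
import cv2,numpy as np
t=cv2.imread('pics/top0.png');s=cv2.imread('pics/scene0.png')
a=cv2.resize(t[165:255,215:265],None,fx=6,fy=6,interpolation=2)
a=cv2.resize(t[170:250,220:260],(300,600),interpolation=cv2.INTER_CUBIC)
b=cv2.resize(t[175:255,325:391],(495,600),interpolation=cv2.INTER_CUBIC)
cv2.imwrite('pics/c1.png',np.hstack([a,b]))
a=cv2.resize(s[185:265,180:230],(375,600),interpolation=cv2.INTER_CUBIC)
b=cv2.resize(s[180:250,285:335],(425,600),interpolation=cv2.INTER_CUBIC)
cv2.imwrite('pics/c2.png',np.hstack([a,b]))
E
```

```text
(no output)
```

View pics/c1.png

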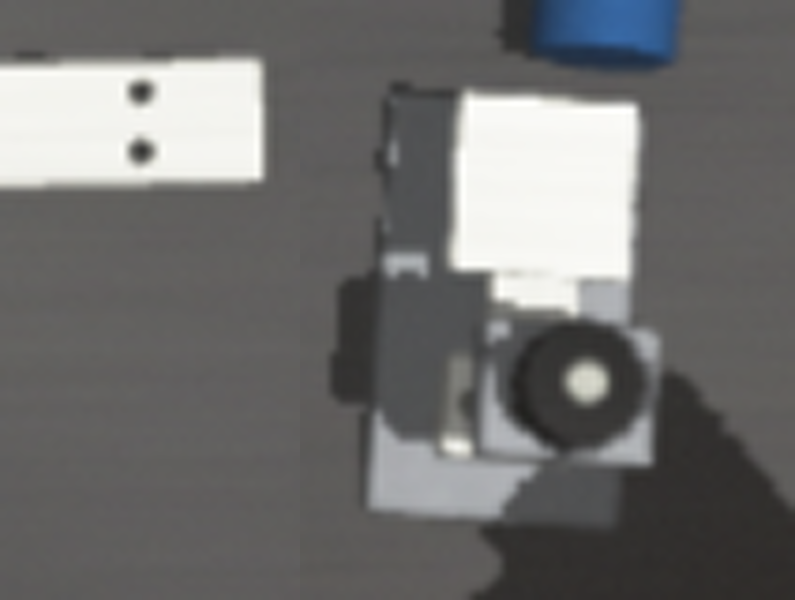

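View pics/c2.png

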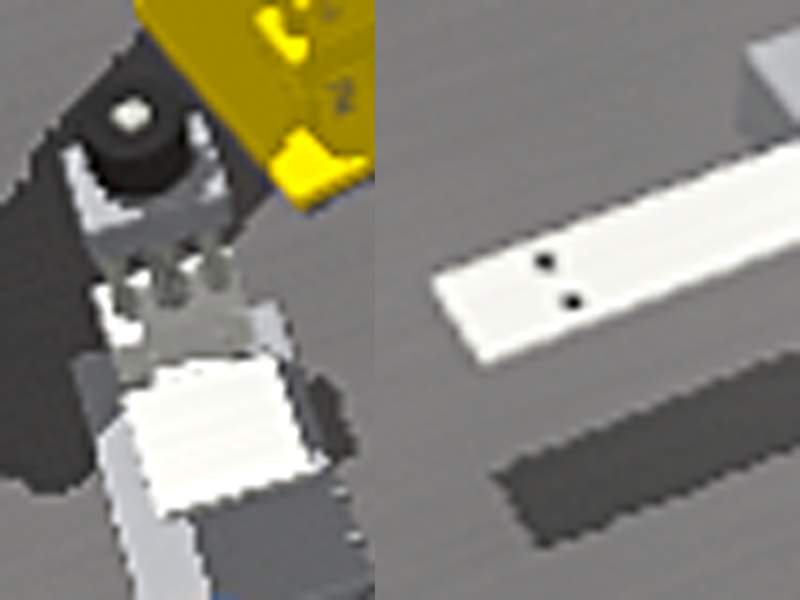

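The crops show the holes, the strip's end corners, the platform's corners and the knob's bright dot clearly in both views. I'll triangulate them.

```bash
python3 - <<'E'
from h import *
np.set_printoptions(precision=4,suppress=True)
f=lambda P,sx,sy,ox,oy:(np.array(P)+.5)/[sx,sy]-.5+[ox,oy]
tH=f([(141,91),(141,151),(263,60),(263,181)],7.5,7.5,220,170)
sH=f([(170,261),(197,301),(60,283),(112,365)],8.5,600/70,285,180)
print('holes, end +x, end -x (order may swap)');print(tri('top',tH,'scene',sH));
print(tri('top',tH,'scene',sH[[1,0,3,2]]))
print('at z=.098',plane('top',tH,.098))
tP=f([(163,92),(340,104),(332,278),(150,268)],7.5,7.5,325,175)
print('plat top z.08',plane('top',tP,.08), plane('top',tP,.08).mean(0))
sP=f([(272,355),(328,462),(168,515),(125,400)],7.5,7.5,180,185)
print('plat scene',plane('scene',sP,.08),plane('scene',sP,.08).mean(0))
tk=f([(287,382)],7.5,7.5,325,175);sk=f([(130,113)],7.5,7.5,180,185)
print('knob',plane('top',tk,.183),plane('scene',sk,.183),tri('top',tk,'scene',sk))
b=f([(68,508),(315,527),(92,90)],7.5,7.5,325,175);print('base z.012',plane('top',b,.012))
print('strip far',plane('top',[(143,181),(143,195)],.098))
g=f([(540-300,50),(677-300,55)],7.5,7.5,325,175);print('grinder z.03',plane('top',g,.03))
E
```

```text
holes, end +x, end -x (order may swap)
[[0.6232 0.0543 0.1191 0.0091]
 [0.6126 0.0639 0.0799 0.0071]
 [0.6291 0.0114 0.1359 0.0146]
 [0.6074 0.028  0.0564 0.0171]]
[[0.628  0.059  0.0999 0.001 ]
 [0.6079 0.059  0.0997 0.0012]
 [0.6388 0.0193 0.0976 0.0008]
 [0.5982 0.0196 0.097  0.0006]]
at z=.098 [[0.6285 0.0595 0.098 ]
 [0.6084 0.0596 0.098 ]
 [0.6385 0.0189 0.098 ]
 [0.5979 0.0193 0.098 ]]
plat top z.08 [[ 0.6157 -0.2127  0.08  ]
 [ 0.6111 -0.273   0.08  ]
 [ 0.5519 -0.2684  0.08  ]
 [ 0.5559 -0.2067  0.08  ]] [ 0.5837 -0.2402  0.08  ]
plat scene [[ 0.558  -0.2072  0.08  ]
 [ 0.615  -0.2049  0.08  ]
 [ 0.6125 -0.2679  0.08  ]
 [ 0.5546 -0.2662  0.08  ]] [ 0.585  -0.2365  0.08  ]
knob [[ 0.5088 -0.2329  0.183 ]] [[ 0.5074 -0.2332  0.183 ]] [[ 0.5086 -0.2331  0.1842  0.0007]]
base z.012 [[ 0.4787 -0.1858  0.012 ]
 [ 0.4708 -0.2732  0.012 ]
 [ 0.6271 -0.1979  0.012 ]]
strip far [[0.6333 0.2981 0.098 ]
 [0.598  0.2976 0.098 ]]
grinder z.03 [[ 0.6381 -0.2481  0.03  ]
 [ 0.636  -0.2968  0.03  ]]
```

Measured:

- **Strip:** underside at about z = 0.0945, hole midpoint (0.618, 0.059).
- **Jack:** platform (0.584, -0.239), knob (0.508, -0.233), yaw about -0.08 rad.

These heights and sizes agree with the data given. Next I go above the head block.

Request:
{"fn": "carry_out", "kwargs": {
  "series": [
    [0.01,0.01,0.045,0,0,-0.1,1],
    [0.045,0.04,0.06,0,0,-0.2,1],
    [0.08,0.075,0.06,0,0,-0.3,1],
    [0.115,0.105,0.06,0,0,-0.4,1],
    [0.15,0.137,0.06,0,0,-0.464,1],
    [0.185,0.17,0.06,0,0,-0.464,1],
    [0.22,0.202,0.06,0,0,-0.464,1],
    [0.255,0.234,0.06,0,0,-0.464,1]
  ],
  "grip_force": 110
}}

```text
t: 0.9
tcp_pos: [0.4624, -0.274, 0.2679]
orientation: [0.039, 0.999, 0.0, -0.0]
contact_force: [0.6, -0.7, -0.5]
width: 0.0857
```

Request:
{"fn": "carry_out", "kwargs": {
  "series": [
    [0.03,0.03,0.0,0,0,0,1],
    [0.047,0.043,0,0,0,0,1],
    [0.047,0.043,0,0,0,0,1],
    [0.047,0.043,0,0,0,0,1],
    [0.047,0.043,0,0,0,0,1],
    [0.047,0.043,0,0,0,0,1],
    [0.047,0.043,0,0,0,0,1],
    [0.047,0.043,0,0,0,0,1]
  ]
}}

```text
t: 1.7
tcp_pos: [0.5081, -0.2332, 0.2683]
orientation: [0.04, 0.999, -0.0, 0.0]
contact_force: [0.1, 0.3, 0.1]
width: 0.0857
```

```bash
python3 - <<'E'
from h import *
np.set_printoptions(precision=4,suppress=True)
s=observe();print(s['t'],s['q'],s['tcp_pos'],s['orientation'],s['contact_force'])
a=save('top','t1.png');b=save('scene','s1.png')
import cv2
A=cv2.resize(a[155:275,295:415],(400,400));B=cv2.resize(b[125:285,150:260],(400,582))
B=B[:400] if 0 else cv2.resize(b[145:265,150:270],(400,400))
cv2.imwrite('pics/c3.png',cv2.cvtColor(np.hstack([A,B]),cv2.COLOR_RGB2BGR))
E
```

```text
1.7 [-0.1506  0.2651  0.2723 -0.     -1.5777 -1.5004] [ 0.5081 -0.2332  0.2683] [ 0.0401  0.9992 -0.      0.0002] [0.055  0.3311 0.1306]
```

View pics/c3.png

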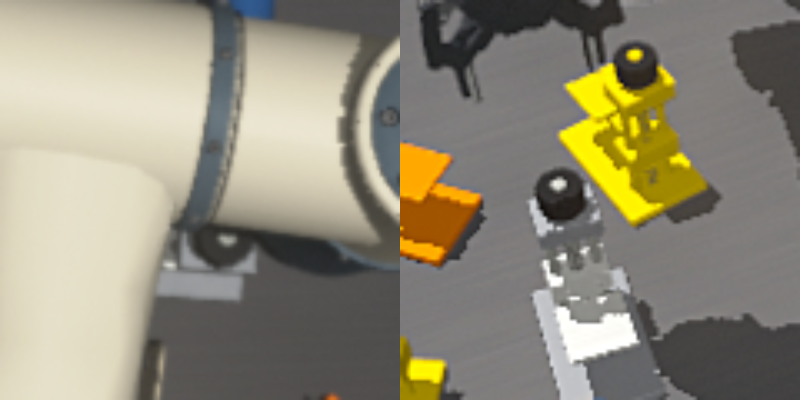

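The picture shows the jack unmoved at scene (197,203), with the gripper open above it. Descend and grip.

Request:
{"fn": "carry_out", "kwargs": {
  "series": [
    [0,0,-0.03,0,0,0,1],
    [0,0,-0.065,0,0,0,1],
    [0,0,-0.095,0,0,0,1],
    [0,0,-0.12,0,0,0,1],
    [0,0,-0.14,0,0,0,1],
    [0,0,-0.146,0,0,0,1],
    [0,0,-0.146,0,0,0,1],
    [0,0,-0.146,0,0,0,1]
  ]
}}

```text
t: 2.6
tcp_pos: [0.5092, -0.2331, 0.1234]
orientation: [0.04, 0.999, -0.0, 0.001]
contact_force: [-0.6, -0.3, 0.8]
width: 0.0855
```

Request:
{"fn": "carry_out", "kwargs": {
  "series": [
    [0,0,0,0,0,0,-0.2],
    [0,0,0,0,0,0,-0.2],
    [0,0,0,0,0,0,-0.4],
    [0,0,0,0,0,0,-0.6],
    [0,0,0,0,0,0,-1],
    [0,0,0,0,0,0,-1],
    [0,0,0,0,0,0,-1],
    [0,0,0,0,0,0,-1]
  ]
}}

```text
t: 3.4
tcp_pos: [0.5092, -0.2326, 0.1245]
orientation: [0.039, 0.999, -0.0, 0.001]
contact_force: [-2.6, 5.2, 9.5]
width: 0.0487
```

Request:
{"fn": "carry_out", "kwargs": {
  "series": [
    [0,0,0,0,0,0,-1],
    [0,0,0,0,0,0,-1],
    [0,0,0,0,0,0,-1],
    [0,0,0.002,0,0,0,-1],
    [0,0,0.004,0,0,0,-1],
    [0,0,0.006,0,0,0,-1],
    [0,0,0.008,0,0,0,-1],
    [0,0,0.008,0,0,0,-1]
  ]
}}

```text
t: 4.2
tcp_pos: [0.508, -0.2326, 0.1296]
orientation: [0.04, 0.999, 0.0, -0.001]
contact_force: [-0.5, 0.8, -6.3]
width: 0.0488
```

```bash
python3 - <<'E'
from h import *
np.set_printoptions(precision=4,suppress=True)
s=observe();print(s['t'],s['q'],s['contact_force'],s['ft_torque'],s['width'])
b=save('scene','s2.png')
B=cv2.resize(b[145:265,130:290],(800,600),interpolation=cv2.INTER_CUBIC)
cv2.imwrite('pics/c4.png',cv2.cvtColor(B,cv2.COLOR_RGB2BGR))
E
```

```text
4.2 [-0.1497  0.3088 -0.0198 -0.0003 -1.2437 -1.5004] [-0.5304  0.7992 -6.3168] [ 0.1097  0.1448 -0.0199] 0.048803372155440394
```

View pics/c4.png

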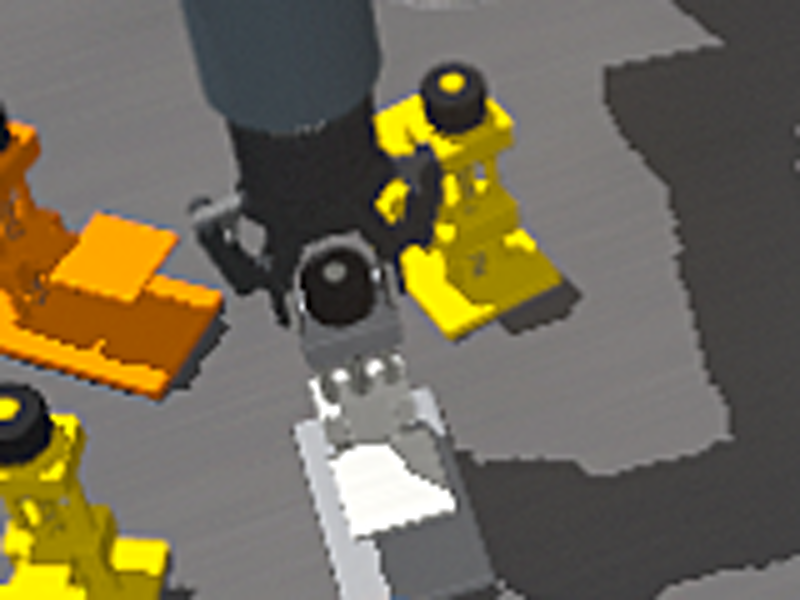

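The jack is held by the head block, but the wrist force is 6.3 N of its 8.3 N weight, so I'll lift a little more and check before going under the strip.

Request:
{"fn": "carry_out", "kwargs": {
  "series": [
    [0,0,0.003,0,0,0,-1],
    [0,0.01,0.003,0,0,0,-1],
    [0,0.03,0.003,0,0,0.02,-1],
    [0.0,0.06,0.003,0,0,0.04,-1],
    [0.01,0.09,0.003,0,0,0.06,-1],
    [0.025,0.12,0.003,0,0,0.085,-1],
    [0.035,0.14,0.003,0,0,0.085,-1],
    [0.035,0.15,0.003,0,0,0.085,-1]
  ]
}}

```text
t: 5.05
tcp_pos: [0.5445, -0.0802, 0.1329]
orientation: [-0.004, 1.0, 0.0, 0.0]
contact_force: [1.2, 0.0, -7.9]
width: 0.0481
```

Request:
{"fn": "carry_out", "kwargs": {
  "series": [
    [0,0,0,0,0,0,-1],
    [0,0,0,0,0,0,-1],
    [0,0,0,0,0,0,-1],
    [0,0,0,0,0,0,-1],
    [0,0,0,0,0,0,-1],
    [0,0,0,0,0,0,-1],
    [0,0,0,0,0,0,-1],
    [0,0,0,0,0,0,-1]
  ]
}}

```text
t: 5.85
tcp_pos: [0.5434, -0.083, 0.1331]
orientation: [-0.003, 1.0, -0.0, -0.0]
contact_force: [-0.1, 0.4, -7.2]
width: 0.048
```

```bash
python3 - <<'E'
from h import *
np.set_printoptions(precision=4,suppress=True)
s=observe();print(s['t'],s['q'],s['tcp_pos'],s['contact_force'],s['ft_torque'],s['width'])
b=save('scene','s3.png');a=save('top','t3.png')
B=cv2.resize(b[165:265,210:330],(480,400),interpolation=cv2.INTER_CUBIC)
A=cv2.resize(a[160:260,230:310],(320,400),interpolation=cv2.INTER_CUBIC)
cv2.imwrite('pics/c5.png',cv2.cvtColor(np.hstack([B,A]),cv2.COLOR_RGB2BGR))
E
```

```text
5.85 [ 0.1333  0.2885 -0.0392  0.0002 -1.2432 -1.6986] [ 0.5434 -0.083   0.1331] [-0.0714  0.3541 -7.2253] [-0.2167  0.2132 -0.0525] 0.048031898403697676
```

View pics/c5.png

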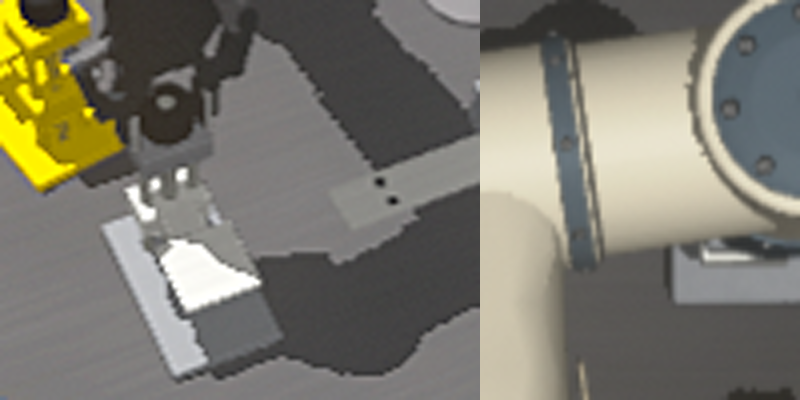

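```bash
python3 - <<'E'
from h import *
np.set_printoptions(precision=4,suppress=True)
def atx(px,x):
    o,r=ray('scene',px); return o+r*((x-o[0])/r[:,0])[:,None]
f=lambda P:(np.array(P)+.5)/4-.5+[210,165]
print('plat front +y,-y',atx(f([(262,283),(190,313)]),.6485))
print('base front bottom -y,+y',atx(f([(180,378),(282,340)]),.6585))
print('knob dot',plane('scene',f([(166,100)]),.191))
E
```

```text
plat front +y,-y [[ 0.6485 -0.0579  0.0887]
 [ 0.6485 -0.1143  0.0851]]
base front bottom -y,+y [[ 0.6585 -0.129   0.0246]
 [ 0.6585 -0.0461  0.0227]]
knob dot [[ 0.5433 -0.0835  0.191 ]]
```

The platform is at about 87 mm and level, so there is about 7 mm clearance under the strip. It needs a further +0.145 in y.

Request:
{"fn": "carry_out", "kwargs": {
  "series": [
    [0,0.01,0,0,0,0.015,-1],
    [0,0.03,0,0,0,0.03,-1],
    [0,0.055,0,0,0,0.03,-1],
    [0,0.08,0,0,0,0.03,-1],
    [0,0.105,0,0,0,0.03,-1],
    [0,0.125,0,0,0,0.03,-1],
    [0,0.14,0,0,0,0.03,-1],
    [0,0.144,0,0,0,0.03,-1]
  ]
}}

```text
t: 6.75
tcp_pos: [0.5435, 0.0631, 0.133]
orientation: [-0.019, 1.0, 0.0, 0.0]
contact_force: [0.3, -1.1, -8.3]
width: 0.0479
```

Request:
{"fn": "carry_out", "kwargs": {
  "series": [
    [0,0,0,0,0,0,-1],
    [0,0,-0.002,0,0,0,-1],
    [0,0,-0.004,0,0,0,-1],
    [0,0,-0.006,0,0,0,-1],
    [0,0,-0.007,0,0,0,-1],
    [0,0,-0.008,0,0,0,-1],
    [0,0,-0.0085,0,0,0,-1],
    [0,0,-0.0085,0,0,0,-1]
  ]
}}

```text
t: 7.55
tcp_pos: [0.5434, 0.0609, 0.1249]
orientation: [-0.018, 1.0, -0.0, 0.0]
contact_force: [-4.1, -1.7, -0.5]
width: 0.0482
```

It is standing on the bench, so I release, rise to knob height, and wind the wrist back counter-clockwise for turning range.

Request:
{"fn": "carry_out", "kwargs": {
  "series": [
    [0,0,0,0,0,0,-0.3],
    [0,0,0,0,0,0,0.2],
    [0,0,0,0,0,0,1],
    [0,0,0,0,0,0,1],
    [0,0,0,0,0,0,1],
    [0,0,0.01,0,0,0,1],
    [0,0,0.025,0,0,0,1],
    [0,0,0.03,0,0,0,1]
  ],
  "grip_force": 30
}}

```text
t: 8.35
tcp_pos: [0.5449, 0.0615, 0.1571]
orientation: [-0.018, 1.0, 0.0, 0.002]
contact_force: [0.2, -0.1, -0.2]
width: 0.0852
```

Request:
{"fn": "carry_out", "kwargs": {
  "series": [
    [0,0,0.04,0,0,0.14,1],
    [0,0,0.08,0,0,0.28,1],
    [0,0,0.12,0,0,0.42,1],
    [-0.05,0,0.13,0,0,0.56,1],
    [-0.1,0,0.13,0,0,0.7,1],
    [-0.13,0,0.13,0,0,0.84,1],
    [-0.16,0,0.13,0,0,0.98,1],
    [-0.16,0,0.13,0,0,1.12,1]
  ]
}}

```text
t: 9.15
tcp_pos: [0.3813, 0.061, 0.2862]
orientation: [-0.549, 0.836, 0.0, 0.002]
contact_force: [0.5, 0.4, 1.2]
width: 0.0855
```

```bash
python3 - <<'E'
from h import *
np.set_printoptions(precision=4,suppress=True)
s=observe();print(s['t'],s['q'],s['tcp_pos'],s['contact_force'],s['ft_torque'],s['width'])
b=save('scene','s4.png');a=save('top','t4.png')
B=cv2.resize(b[150:250,260:360],(400,400),interpolation=cv2.INTER_CUBIC)
A=cv2.resize(a[160:260,180:280],(400,400),interpolation=cv2.INTER_CUBIC)
cv2.imwrite('pics/c6.png',cv2.cvtColor(np.hstack([B,A]),cv2.COLOR_RGB2BGR))
E
```

```text
9.15 [ 0.5698 -0.0932 -0.0809 -0.0002 -1.5788 -0.9776] [0.3813 0.061  0.2862] [0.5261 0.4196 1.1663] [ 0.0794 -0.0603  0.0237] 0.08552203216707394
```

View pics/c6.png

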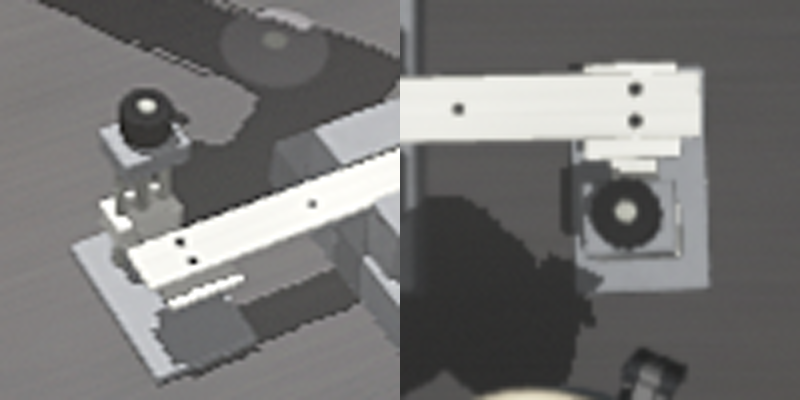

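The jack stands with its platform centred under the holes to within about 3 mm: in the top crop the holes are at (635,105) and the platform centre at about (630,110). I measure the knob centre and continue the CCW unwind.

```bash
python3 - <<'E'
from h import *
np.set_printoptions(precision=4,suppress=True)
f=lambda P,o:(np.array(P)+.5)/4-.5+o
t=f([(225,211)],[180,160]);s=f([(147,104)],[260,150])
print(tri('top',t,'scene',s),plane('top',t,.183),plane('scene',s,.183))
P=f([(184,63),(276,63),(279,157),(183,157)],[180,160]);print(plane('top',P,.08).mean(0))
H=f([(235,89),(235,121)],[180,160]);print(plane('top',H,.0985).mean(0))
E
```

```text
[[0.5424 0.0608 0.185  0.0006]] [[0.5427 0.0612 0.183 ]] [[0.5405 0.0615 0.183 ]]
[0.6178 0.0634 0.08  ]
[0.6179 0.0595 0.0985]
```

Request:
{"fn": "carry_out", "kwargs": {
  "series": [
    [0,0,0,0,0,0.145,1],
    [0,0,0,0,0,0.29,1],
    [0,0,0,0,0,0.435,1],
    [0,0,0,0,0,0.58,1],
    [0,0,0,0,0,0.725,1],
    [0,0,0,0,0,0.87,1],
    [0,0,0,0,0,1.015,1],
    [0,0,0,0,0,1.16,1]
  ]
}}

```text
t: 10.05
tcp_pos: [0.384, 0.0613, 0.2845]
orientation: [0.916, -0.401, -0.0, 0.0]
contact_force: [-0.0, 0.3, -0.2]
width: 0.0851
```

Request:
{"fn": "carry_out", "kwargs": {
  "series": [
    [0,0,0,0,0,0.145,1],
    [0,0,0,0,0,0.29,1],
    [0,0,0,0,0,0.435,1],
    [0,0,0,0,0,0.58,1],
    [0,0,0,0,0,0.725,1],
    [0,0,0,0,0,0.87,1],
    [0,0,0,0,0,1.015,1],
    [0,0,0,0,0,1.16,1]
  ]
}}

```text
t: 10.85
tcp_pos: [0.384, 0.0613, 0.2844]
orientation: [0.986, 0.167, -0.0, 0.0]
contact_force: [-0.3, 0.2, 0.2]
width: 0.0854
```

Request:
{"fn": "carry_out", "kwargs": {
  "series": [
    [0.04,0,0,0,0,0.14,1],
    [0.08,0,0,0,0,0.28,1],
    [0.12,0,0,0,0,0.42,1],
    [0.15,0,0,0,0,0.56,1],
    [0.158,0,0,0,0,0.7,1],
    [0.158,0,0,0,0,0.84,1],
    [0.158,0,-0.01,0,0,0.95,1],
    [0.158,0,-0.03,0,0,0.95,1]
  ]
}}

```text
t: 11.65
tcp_pos: [0.5432, 0.0612, 0.255]
orientation: [0.801, 0.598, 0.001, 0.001]
contact_force: [-0.4, 1.5, 0.9]
width: 0.0856
```

Request:
{"fn": "carry_out", "kwargs": {
  "series": [
    [0,0,-0.03,0,0,0,1],
    [0,0,-0.06,0,0,0,1],
    [0,0,-0.08,0,0,0,1],
    [0,0,-0.095,0,0,0,1],
    [0,0,-0.102,0,0,0,1],
    [0,0,-0.102,0,0,0,1],
    [0,0,-0.102,0,0,0,1],
    [0,0,-0.102,0,0,0,1]
  ]
}}

```text
t: 12.45
tcp_pos: [0.5422, 0.0613, 0.1536]
orientation: [0.801, 0.599, 0.001, 0.0]
contact_force: [0.6, -0.4, 0.2]
width: 0.0853
```

```bash
python3 - <<'E'
from h import *
np.set_printoptions(precision=4,suppress=True)
s=observe();print(s['t'],s['q'],s['tcp_pos'],s['orientation'],s['contact_force'])
E
```

```text
12.45 [ 0.3998  0.2675 -0.0144  0.0003 -1.287   2.4544] [0.5422 0.0613 0.1536] [0.801  0.5986 0.0009 0.0004] [ 0.5807 -0.4491  0.1615]
```

Request:
{"fn": "carry_out", "kwargs": {
  "series": [
    [0,0,0,0,0,0,0],
    [0,0,0,0,0,0,-0.2],
    [0,0,0,0,0,0,-0.5],
    [0,0,0,0,0,0,-1],
    [0,0,0,0,0,0,-1],
    [0,0,0,0,0,0,-1],
    [0,0,0,0,0,0,-1],
    [0,0,0,0,0,0,-1]
  ],
  "grip_force": 30
}}

```text
t: 13.25
tcp_pos: [0.5413, 0.0614, 0.1531]
orientation: [0.801, 0.599, 0.0, -0.0]
contact_force: [-3.7, 0.6, 6.8]
width: 0.0379
```

Request:
{"fn": "carry_out", "kwargs": {
  "series": [
    [0,0,0,0,0,-0.1,-1],
    [0,0,0,0,0,-0.22,-1],
    [0,0,0,0,0,-0.35,-1],
    [0,0,0,0,0,-0.48,-1],
    [0,0,0,0,0,-0.61,-1],
    [0,0,0,0,0,-0.74,-1],
    [0,0,0,0,0,-0.87,-1],
    [0,0,0,0,0,-1.0,-1]
  ]
}}

```text
t: 14.05
tcp_pos: [0.5412, 0.0615, 0.1531]
orientation: [0.99, 0.139, 0.0, -0.0]
contact_force: [-5.2, 0.8, 5.3]
width: 0.0381
```

```bash
python3 - <<'E'
from h import *
np.set_printoptions(precision=4,suppress=True)
s=observe();print(s['t'],s['q'][[0,5]] if hasattr(s['q'],'shape') else s['q'],s['tcp_pos'],s['contact_force'],s['ft_torque'],s['width'])
b=save('scene','s5.png')
B=cv2.resize(b[150:250,260:360],(600,600),interpolation=cv2.INTER_CUBIC)
cv2.imwrite('pics/c7.png',cv2.cvtColor(B,cv2.COLOR_RGB2BGR))
E
```

```text
14.05 [0.4003 1.4499] [0.5412 0.0615 0.1531] [-5.2479  0.7628  5.3002] [0.6973 1.4872 0.0928] 0.03811367357301312
```

View pics/c7.png

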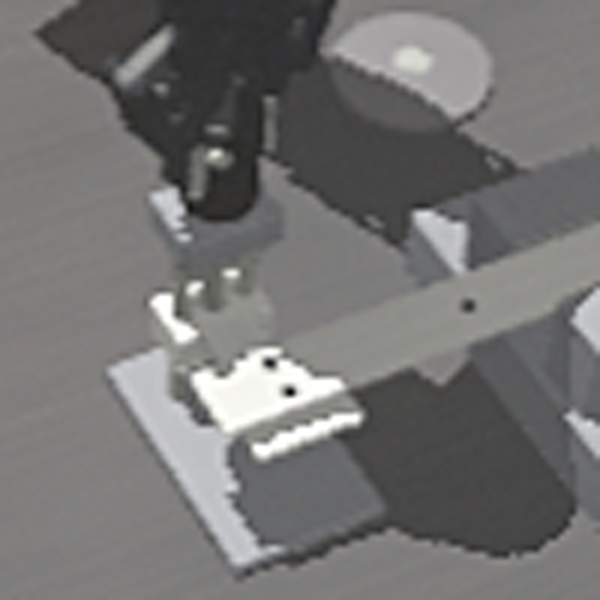

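The knob turns (wrist Tz 0.09 N m, matching its friction) and the platform has risen, with its front lip at crop (305,435). I keep turning to 3.2 rad total and then measure.

Request:
{"fn": "carry_out", "kwargs": {
  "series": [
    [0,0,0,0,0,-0.13,-1],
    [0,0,0,0,0,-0.27,-1],
    [0,0,0,0,0,-0.41,-1],
    [0,0,0,0,0,-0.55,-1],
    [0,0,0,0,0,-0.69,-1],
    [0,0,0,0,0,-0.83,-1],
    [0,0,0,0,0,-0.97,-1],
    [0,0,0,0,0,-1.1,-1]
  ]
}}

```text
t: 14.9
tcp_pos: [0.5413, 0.0617, 0.1531]
orientation: [0.917, -0.399, -0.0, -0.0]
contact_force: [-3.8, 2.9, 6.4]
width: 0.0379
```

Request:
{"fn": "carry_out", "kwargs": {
  "series": [
    [0,0,0,0,0,-0.13,-1],
    [0,0,0,0,0,-0.27,-1],
    [0,0,0,0,0,-0.41,-1],
    [0,0,0,0,0,-0.55,-1],
    [0,0,0,0,0,-0.69,-1],
    [0,0,0,0,0,-0.83,-1],
    [0,0,0,0,0,-0.97,-1],
    [0,0,0,0,0,-1.1,-1]
  ]
}}

```text
t: 15.7
tcp_pos: [0.5414, 0.0617, 0.1531]
orientation: [-0.573, 0.819, 0.0, 0.0]
contact_force: [-3.3, 2.2, 5.1]
width: 0.0378
```

```bash
cat >> h.py <<'E'
def hole(n,im,px):
    """dark-blob centroid near px, subpixel"""
    g=cv2.cvtColor(im,cv2.COLOR_RGB2GRAY).astype(float);x,y=[int(round(v)) for v in px]
    w=g[y-3:y+4,x-3:x+4];d=np.clip(np.median(w)*.9-w,0,None);Y,X=np.mgrid[y-3:y+4,x-3:x+4]
    return np.array([(d*X).sum(),(d*Y).sum()])/d.sum()
def st():
    s=observe();np.set_printoptions(precision=4,suppress=True)
    T=np.mean([np.r_[observe()['contact_force'],observe()['ft_torque']] for _ in range(5)],0)
    print(s['t'],s['q'][5],s['tcp_pos'],T,s['width'])
E
python3 - <<'E'
from h import *
st();b=save('scene','s6.png');st()
g=[(304.6,210.1),(307.8,215.1)]
for f in('s4','s5','s6'):
    im=cv2.cvtColor(cv2.imread(f'pics/{f}.png'),cv2.COLOR_BGR2RGB);h=np.array([hole('scene',im,p) for p in g]);print(f,h.ravel())
s4,s5=[cv2.imread(f'pics/{f}.png') for f in('s4','s5')]
cr=lambda i:cv2.resize(i[195:235,285:330],(400,355),interpolation=cv2.INTER_CUBIC)
cv2.imwrite('pics/c8.png',np.hstack([cr(s4),cr(cv2.imread('pics/s6.png'))]))
E
```

```text
15.7 -0.7504078349082174 [0.5414 0.0617 0.1531] [-3.2847  2.1638  5.0589  0.8512  1.1856  0.0884] 0.03775115792786363
15.75 -0.7571550578746482 [0.5415 0.0617 0.1531] [-2.9615  3.1303  5.2123  0.8147  1.1226 -0.0736] 0.03787954333049149
s4 [304.0462 209.0707 308.6142 216.0601]
s5 [305.3751 208.4428 308.6577 216.008 ]
s6 [304.8017 210.2344 308.1882 214.6635]
```

View pics/c8.png

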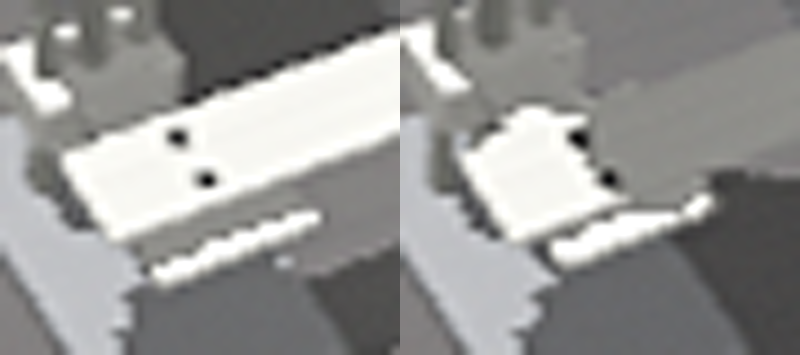

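The platform has risen, its lip about 2.5 px higher than in s4 (crop (155,265) against (158,282)), and a gap to the strip remains. From here I go in small steps, watching the turning torque.

Request:
{"fn": "carry_out", "kwargs": {
  "series": [
    [0,0,0,0,0,-0.07,-1],
    [0,0,0,0,0,-0.14,-1],
    [0,0,0,0,0,-0.21,-1],
    [0,0,0,0,0,-0.28,-1],
    [0,0,0,0,0,-0.35,-1],
    [0,0,0,0,0,-0.42,-1],
    [0,0,0,0,0,-0.49,-1],
    [0,0,0,0,0,-0.56,-1]
  ]
}}

```text
t: 16.55
tcp_pos: [0.5416, 0.0617, 0.1532]
orientation: [-0.326, 0.945, 0.0, 0.0]
contact_force: [-3.1, 2.8, 5.8]
width: 0.0381
```

```bash
python3 -c "
from h import *
st();save('scene','s7.png')"
```

```text
16.55 -1.3076405948880265 [0.5416 0.0617 0.1532] [-3.1151  2.753   5.7681  0.6659  1.0146  0.0599] 0.038068998986533736
```

Request:
{"fn": "carry_out", "kwargs": {
  "series": [
    [0,0,0,0,0,-0.02,-1],
    [0,0,0,0,0,-0.04,-1],
    [0,0,0,0,0,-0.06,-1],
    [0,0,0,0,0,-0.08,-1],
    [0,0,0,0,0,-0.1,-1],
    [0,0,0,0,0,-0.12,-1],
    [0,0,0,0,0,-0.14,-1],
    [0,0,0,0,0,-0.16,-1]
  ]
}}

```text
t: 17.4
tcp_pos: [0.5416, 0.0616, 0.1531]
orientation: [-0.251, 0.968, 0.0, 0.0]
contact_force: [-3.1, 1.7, 5.5]
width: 0.038
```

```bash
python3 -c "
from h import *
st();save('scene','s8.png')"
```

```text
17.4 -1.4644259174600527 [0.5416 0.0616 0.1531] [-3.0645  1.7053  5.5381  0.7476  1.0744  0.039 ] 0.03800930861110696
```

Request:
{"fn": "carry_out", "kwargs": {
  "series": [
    [0,0,0,0,0,-0.02,-1],
    [0,0,0,0,0,-0.04,-1],
    [0,0,0,0,0,-0.06,-1],
    [0,0,0,0,0,-0.08,-1],
    [0,0,0,0,0,-0.1,-1],
    [0,0,0,0,0,-0.12,-1],
    [0,0,0,0,0,-0.14,-1],
    [0,0,0,0,0,-0.16,-1]
  ]
}}

```text
t: 18.25
tcp_pos: [0.5416, 0.0616, 0.1531]
orientation: [-0.172, 0.985, 0.0, 0.0]
contact_force: [-2.5, 1.7, 4.7]
width: 0.0381
```

```bash
python3 - <<'E'
from h import *
st();save('scene','s9.png')
# vertical profile through strip end and platform lip in several frames, columns at the lit end
for f in('s4','s6','s7','s8','s9'):
    g=cv2.imread(f'pics/{f}.png',0); print(f); print(g[208:230,[300,305,308,312]].T)
fs=[cv2.imread(f'pics/{f}.png') for f in('s4','s9')]
cr=lambda i:cv2.resize(i[195:235,285:330],(400,355),interpolation=cv2.INTER_CUBIC)
cv2.imwrite('pics/c9.png',np.hstack([cr(i) for i in fs]))
E
```

```text
18.25 -1.6244419461347488 [0.5416 0.0616 0.1531] [-2.4579  1.7314  4.6699  0.6896  1.0924  0.0749] 0.038111186826009
s4
[[125 227 249 249 249 246 245 246 247 247 248 251 252 181 125 113 160 160
  201 122  95  98]
 [254 179  51 147 245 252 252 251 249 251 255 202 146 143 143 134 255 255
  176  96 103 107]
 [249 248 246 246 250 255 133   8 236 245 161 136 142 136 229 255 252 160
  101 105 108 108]
 [247 244 245 246 246 246 249 254 206 145 140 142 133 255 255 183 110 104
  106 108 107 108]]
s6
[[255 247 244 246 248 245 244 245 246 247 247 250 252 177  96  80 153 196
  200 168 100 156]
 [227 127  22  58 216 219 253 253 249 250 255 195 127 219 255 255 177  94
  101 103 103 103]
 [141 141 141 140 143 147  55  15 183 243 154 113 254 255 241 155  97 100
  103 104 103 103]
 [143 139 141 141 141 140 143 143 139 138 129 255 255 178 105  99 102 103
  102 105 104 105]]
s7
[[154 140 139 141 141 129 211 250 249 247 247 250 252 177  93  80 153 196
  200 168  99 156]
 [145  84  25  61 124 131 131 120 251 254 255 194 123 254 255 241 149  96
  101 103 103 103]
 [139 131 212 251 253 255 132   0 237 242 
[... 196 characters left out ...]
0 252 177  93  82 158 165
  162 166 101 157]
 [144  81  28 157 249 252 251 250 248 249 255 192 121 254 255 213 121  95
  101 104 103 103]
 [138 132 212 250 252 255 131   0 235 240 141 254 255 255 185 105  97 101
  104 103 103 103]
 [141 139 138 133 117 247 251 254 197 121 253 255 244 171 103 100 103 104
  103 102 105 103]]
s9
[[139 132 120 217 222 210 243 246 246 247 247 250 252 178  96  89  95 100
  101 100 100  97]
 [136 153  54 147 244 251 251 251 249 249 255 193 120 254 255 195 113  98
  101 104 102 103]
 [138 130 212 250 252 254 130   0 235 241 141 254 255 255 182 106  97 101
  102 103 102 103]
 [142 138 138 133 118 247 252 254 198 122 254 255 235 145  96 101 103 103
  103 103 103 102]]
```

View pics/c9.png

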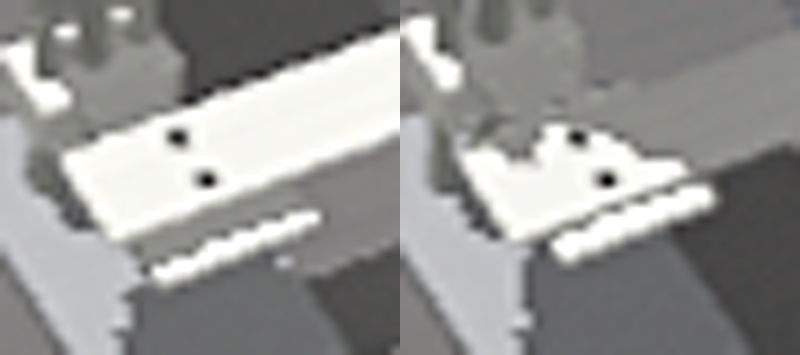

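Strip edge pixels are unchanged to within a few grey levels, so it is not bent, while the lip keeps rising about 0.12 px per step. The dark line, which is strip side plus gap, is now nearly down to the 4 mm side face. I continue in 0.16 rad (0.5 mm) steps, watching those pixels.

Request:
{"fn": "carry_out", "kwargs": {
  "series": [
    [0,0,0,0,0,-0.02,-1],
    [0,0,0,0,0,-0.04,-1],
    [0,0,0,0,0,-0.06,-1],
    [0,0,0,0,0,-0.08,-1],
    [0,0,0,0,0,-0.1,-1],
    [0,0,0,0,0,-0.12,-1],
    [0,0,0,0,0,-0.14,-1],
    [0,0,0,0,0,-0.16,-1]
  ]
}}

```text
t: 19.1
tcp_pos: [0.5416, 0.0615, 0.1531]
orientation: [-0.093, 0.996, 0.0, 0.0]
contact_force: [-2.1, 1.2, 5.0]
width: 0.0377
```

```bash
cat > prof.py <<'E'
from h import *
import sys
st();save('scene',sys.argv[1]+'.png')
for f in ['s8','s9']+sys.argv[2:]+[sys.argv[1]]:
    g=cv2.imread(f'pics/{f}.png',0).astype(int)
    print(f,'strip',[g[r,c] for r,c in((221,300),(219,305),(217,308),(218,308),(216,312))],'gap',[g[r,c] for r,c in((220,305),(217,312),(215,316),(214,316))],'lip',[g[r,c] for r,c in((223,305),(224,305),(222,308),(220,312),(221,312))])
E
python3 prof.py s10; python3 -c "
from h import *
for x in(.638,.648):
    p=proj('scene',[[x,.04,.09],[x,.04,.1]]);print(p)"
```

```text
19.1 -1.784410975394645 [0.5416 0.0615 0.1531] [-2.1216  1.1933  4.9583  0.669   1.0475  0.0992] 0.03772994952004717
s8 strip [np.int64(177), np.int64(192), np.int64(240), np.int64(141), np.int64(197)] gap [np.int64(121), np.int64(121), np.int64(149), np.int64(243)] lip [np.int64(213), np.int64(121), np.int64(185), np.int64(244), np.int64(171)]
s9 strip [np.int64(178), np.int64(193), np.int64(241), np.int64(141), np.int64(198)] gap [np.int64(120), np.int64(122), np.int64(149), np.int64(243)] lip [np.int64(195), np.int64(113), np.int64(182), np.int64(235), np.int64(145)]
s10 strip [np.int64(180), np.int64(187), np.int64(240), np.int64(142), np.int64(199)] gap [np.int64(215), np.int64(121), np.int64(149), np.int64(242)] lip [np.int64(186), np.int64(107), np.int64(189), np.int64(198), np.int64(108)]
[[303.62455764 221.23702651]
 [303.79983433 219.11535791]]
[[305.19530839 223.64484693]
 [305.38154683 221.52818264]]
```

Request:
{"fn": "carry_out", "kwargs": {
  "series": [
    [0,0,0,0,0,-0.02,-1],
    [0,0,0,0,0,-0.04,-1],
    [0,0,0,0,0,-0.06,-1],
    [0,0,0,0,0,-0.08,-1],
    [0,0,0,0,0,-0.1,-1],
    [0,0,0,0,0,-0.12,-1],
    [0,0,0,0,0,-0.14,-1],
    [0,0,0,0,0,-0.16,-1]
  ]
}}

```text
t: 19.95
tcp_pos: [0.5416, 0.0615, 0.1531]
orientation: [-0.013, 1.0, 0.0, 0.0]
contact_force: [-2.9, 1.8, 5.3]
width: 0.0379
```

```bash
python3 prof.py s11 s10
```

```text
19.95 -1.9443952786290937 [0.5416 0.0615 0.1531] [-2.9134  1.7921  5.3464  0.6415  1.0494  0.0708] 0.03786047684789479
s8 strip [np.int64(177), np.int64(192), np.int64(240), np.int64(141), np.int64(197)] gap [np.int64(121), np.int64(121), np.int64(149), np.int64(243)] lip [np.int64(213), np.int64(121), np.int64(185), np.int64(244), np.int64(171)]
s9 strip [np.int64(178), np.int64(193), np.int64(241), np.int64(141), np.int64(198)] gap [np.int64(120), np.int64(122), np.int64(149), np.int64(243)] lip [np.int64(195), np.int64(113), np.int64(182), np.int64(235), np.int64(145)]
s10 strip [np.int64(180), np.int64(187), np.int64(240), np.int64(142), np.int64(199)] gap [np.int64(215), np.int64(121), np.int64(149), np.int64(242)] lip [np.int64(186), np.int64(107), np.int64(189), np.int64(198), np.int64(108)]
s11 strip [np.int64(178), np.int64(185), np.int64(238), np.int64(138), np.int64(193)] gap [np.int64(215), np.int64(214), np.int64(145), np.int64(242)] lip [np.int64(183), np.int64(106), np.int64(173), np.int64(188), np.int64(107)]
```

Request:
{"fn": "carry_out", "kwargs": {
  "series": [
    [0,0,0,0,0,-0.02,-1],
    [0,0,0,0,0,-0.04,-1],
    [0,0,0,0,0,-0.06,-1],
    [0,0,0,0,0,-0.08,-1],
    [0,0,0,0,0,-0.1,-1],
    [0,0,0,0,0,-0.12,-1],
    [0,0,0,0,0,-0.14,-1],
    [0,0,0,0,0,-0.16,-1]
  ]
}}

```text
t: 20.8
tcp_pos: [0.5416, 0.0615, 0.1531]
orientation: [0.067, 0.998, 0.0, 0.0]
contact_force: [-3.1, 0.9, 5.6]
width: 0.038
```

```bash
python3 prof.py s12 s11|cut -c1-60; python3 - <<'E'
from h import *
F={f:cv2.imread(f'pics/s{f}.png',0).astype(int) for f in(8,9,10,11,12)}
for c in (300,302,304,305,306,308,310,312,314,316,318):
    r0=int(221-(c-300)*.4)-2
    print(c,r0,*[f'{f}:{F[f][r0:r0+7,c].tolist()}' for f in F],sep='  ')
r=np.s_[210:224,290:299]
for f in F: print(f,'end-edge |diff| vs 8',np.abs(F[f]-F[8])[214:222,291:299].sum(), 'signed',(F[f]-F[8])[214:222,291:299].sum())
E
```

```text
20.8 -2.1043848884242022 [0.5416 0.0615 0.1531] [-3.1177  0.
s8 strip [np.int64(177), np.int64(192), np.int64(240), np.in
s9 strip [np.int64(178), np.int64(193), np.int64(241), np.in
s11 strip [np.int64(178), np.int64(185), np.int64(238), np.i
s12 strip [np.int64(177), np.int64(186), np.int64(238), np.i
300  219  8:[250, 252, 177, 93, 82, 158, 165]  9:[250, 252, 178, 96, 89, 95, 100]  10:[250, 253, 180, 99, 97, 103, 102]  11:[250, 252, 178, 99, 96, 101, 102]  12:[250, 252, 177, 99, 97, 99, 95]
302  218  8:[248, 255, 193, 126, 233, 193, 121]  9:[248, 255, 193, 126, 238, 174, 113]  10:[248, 255, 193, 126, 237, 155, 106]  11:[248, 254, 189, 222, 251, 156, 100]  12:[248, 254, 189, 225, 227, 142, 98]
304  217  8:[247, 254, 214, 132, 255, 255, 255]  9:[247, 254, 215, 132, 255, 255, 252]  10:[247, 254, 212, 129, 254, 255, 254]  11:[247, 254, 212, 126, 254, 255, 246]  12:[247, 254, 211, 128, 254, 255, 219]
305  217  8:[249, 255, 192, 121, 254, 255, 213]  9:[249, 255, 193, 120, 254, 255, 195]  10:[249, 254, 187, 215, 254, 255, 186]  11:[249, 254, 185, 215, 254, 255, 183]  12:[249, 254, 186, 2
[... 941 characters left out ...]
0, 144, 254, 255, 243]  11:[254, 254, 237, 138, 251, 255, 231]  12:[254, 254, 237, 138, 252, 255, 200]
316  212  8:[130, 217, 243, 149, 219, 255, 255]  9:[131, 217, 243, 149, 219, 255, 255]  10:[131, 216, 242, 149, 219, 255, 254]  11:[131, 217, 242, 145, 254, 255, 245]  12:[131, 217, 242, 145, 254, 255, 243]
318  211  8:[140, 141, 141, 124, 130, 255, 255]  9:[140, 141, 142, 123, 130, 255, 255]  10:[141, 141, 140, 138, 132, 255, 255]  11:[140, 141, 140, 137, 133, 255, 255]  12:[141, 141, 141, 136, 132, 255, 254]
8 end-edge |diff| vs 8 0 signed 0
9 end-edge |diff| vs 8 32 signed -20
10 end-edge |diff| vs 8 56 signed -10
11 end-edge |diff| vs 8 99 signed -29
12 end-edge |diff| vs 8 103 signed 1
```

The strip edge is still static, and the dark line is about 0.8 px, which is the 4 mm side face alone, so contact is imminent. I step on until the strip first shows motion.

Request:
{"fn": "carry_out", "kwargs": {
  "series": [
    [0,0,0,0,0,-0.02,-1],
    [0,0,0,0,0,-0.04,-1],
    [0,0,0,0,0,-0.06,-1],
    [0,0,0,0,0,-0.08,-1],
    [0,0,0,0,0,-0.1,-1],
    [0,0,0,0,0,-0.12,-1],
    [0,0,0,0,0,-0.14,-1],
    [0,0,0,0,0,-0.16,-1]
  ]
}}

```text
t: 21.65
tcp_pos: [0.5416, 0.0615, 0.1531]
orientation: [0.146, 0.989, 0.0, 0.0]
contact_force: [-2.4, 0.9, 5.4]
width: 0.0376
```

```bash
cat > ed.py <<'E'
from h import *
import sys
n=int(sys.argv[1]);st();save('scene',f's{n}.png');st()
F={f:cv2.imread(f'pics/s{f}.png',0).astype(int) for f in(9,11,12,*range(13,n+1))}
for c in (300,302,304,305,306,308,310,312,314,316):
    r0=int(221-(c-300)*.4)-2
    print(c,*[f'{f}:{F[f][r0:r0+7,c].tolist()}' for f in F],sep=' ')
for h in((304.0,209.1),(308.6,216.1)):
  x,y=[int(round(v)) for v in h]
  for f in F: print(f,F[f][y-2:y+2,x].tolist(),end=' ')
  print()
E
python3 ed.py 13
```

```text
21.65 -2.264385657456389 [0.5416 0.0615 0.1531] [-2.4012  0.884   5.3984  0.5339  1.0517  0.0955] 0.03761219815627736
21.7 -2.265523646586129 [0.5416 0.0614 0.1532] [-2.4799  2.0914  6.1955  0.5384  1.1166  0.0554] 0.037931931310730846
300 9:[250, 252, 178, 96, 89, 95, 100] 11:[250, 252, 178, 99, 96, 101, 102] 12:[250, 252, 177, 99, 97, 99, 95] 13:[251, 243, 155, 90, 89, 160, 199]
302 9:[248, 255, 193, 126, 238, 174, 113] 11:[248, 254, 189, 222, 251, 156, 100] 12:[248, 254, 189, 225, 227, 142, 98] 13:[248, 254, 190, 226, 205, 129, 93]
304 9:[247, 254, 215, 132, 255, 255, 252] 11:[247, 254, 212, 126, 254, 255, 246] 12:[247, 254, 211, 128, 254, 255, 219] 13:[247, 254, 194, 214, 255, 255, 208]
305 9:[249, 255, 193, 120, 254, 255, 195] 11:[249, 254, 185, 215, 254, 255, 183] 12:[249, 254, 186, 216, 254, 255, 191] 13:[250, 247, 159, 253, 255, 255, 175]
306 9:[250, 254, 240, 142, 214, 255, 255] 11:[251, 253, 236, 176, 254, 255, 247] 12:[250, 254, 236, 176, 254, 255, 247] 13:[250, 254, 222, 170, 253, 255, 238]
308 9:[0, 235, 241, 141, 254, 255, 255] 11:[0, 235, 238, 138, 251, 255, 255] 12:[0
[... 191 characters left out ...]
:[241, 254, 182, 252, 255, 255, 175]
312 9:[252, 254, 198, 122, 254, 255, 235] 11:[252, 254, 193, 214, 254, 255, 188] 12:[252, 254, 193, 214, 254, 255, 183] 13:[250, 254, 181, 229, 254, 255, 181]
314 9:[254, 254, 240, 144, 254, 255, 241] 11:[254, 254, 237, 138, 251, 255, 231] 12:[254, 254, 237, 138, 252, 255, 200] 13:[254, 254, 208, 193, 254, 255, 187]
316 9:[131, 217, 243, 149, 219, 255, 255] 11:[131, 217, 242, 145, 254, 255, 245] 12:[131, 217, 242, 145, 254, 255, 243] 13:[132, 217, 242, 146, 254, 255, 231]
9 [142, 135, 146, 48] 11 [130, 254, 178, 42] 12 [124, 254, 178, 44] 13 [120, 254, 177, 42] 
9 [221, 177, 254, 214] 11 [221, 176, 254, 211] 12 [221, 176, 254, 211] 13 [221, 176, 254, 208]
```

The strip edge has now risen by about 0.08 px (about 0.4 mm at most), so contact came within this last step. Next I release, retreat and check.

Request:
{"fn": "carry_out", "kwargs": {
  "series": [
    [0,0,0,0,0,0,-0.3],
    [0,0,0,0,0,0,0.2],
    [0,0,0,0,0,0,1],
    [0,0,0,0,0,0,1],
    [0,0,0,0,0,0,1],
    [0,0,0,0,0,0,1],
    [0,0,0.02,0,0,0,1],
    [0,0,0.05,0,0,0,1]
  ]
}}

```text
t: 22.5
tcp_pos: [0.5403, 0.0609, 0.2014]
orientation: [0.147, 0.989, -0.001, -0.002]
contact_force: [1.4, 1.1, 0.6]
width: 0.0855
```

Request:
{"fn": "carry_out", "kwargs": {
  "series": [
    [0,0,0.04,0,0,0.14,1],
    [0,0,0.08,0,0,0.28,1],
    [-0.04,0,0.08,0,0,0.42,1],
    [-0.08,0,0.08,0,0,0.56,1],
    [-0.12,0,0.08,0,0,0.7,1],
    [-0.15,0,0.08,0,0,0.84,1],
    [-0.16,0,0.08,0,0,0.98,1],
    [-0.16,0,0.08,0,0,1.12,1]
  ]
}}

```text
t: 23.3
tcp_pos: [0.3803, 0.0611, 0.2835]
orientation: [-0.404, 0.915, 0.0, 0.001]
contact_force: [0.6, 0.1, 0.4]
width: 0.0853
```

```bash
python3 - <<'E'
from h import *
st();save('scene','s14.png');save('top','t14.png')
for n in 's','t':
    A,B=[cv2.imread(f'pics/{n}{k}.png',0).astype(int) for k in(4,14)]
    if n=='s':
        for c in (296,298,300,302,304,305,306,308,310,312):
            r0=int(221-(c-300)*.4)-2; print(c,A[r0:r0+6,c],B[r0:r0+6,c])
        g=(A-B)
fs=[cv2.imread(f'pics/{f}.png') for f in('s14','t14')]
cv2.imwrite('pics/c10.png',np.hstack([cv2.resize(fs[0][150:250,260:360],(400,400),interpolation=2),cv2.resize(fs[1][160:260,180:280],(400,400),interpolation=2)]))
E
```

```text
23.3 -1.309876999643834 [0.3803 0.0611 0.2835] [0.595  0.1213 0.3613 0.064  0.0023 0.0062] 0.085346413633673
296 [189 177 190 192 193 193] [187 142 189 193 193 194]
298 [249 254 247 176 189 195] [249 254 236 178 193 194]
300 [251 252 181 125 113 160] [252 245 156  90  88 156]
302 [249 255 200 143 142 144] [249 255 192 227 205 131]
304 [248 254 219 152 141 143] [249 254 196 214 255 255]
305 [251 255 202 146 143 143] [251 248 162 254 255 255]
306 [251 254 246 163 138 142] [251 254 223 173 254 255]
308 [  8 236 245 161 136 142] [ 11 234 237 177 253 255]
310 [243 255 202 144 142 141] [242 254 184 252 255 255]
312 [249 254 206 145 140 142] [249 254 183 231 254 255]
```

View pics/c10.png

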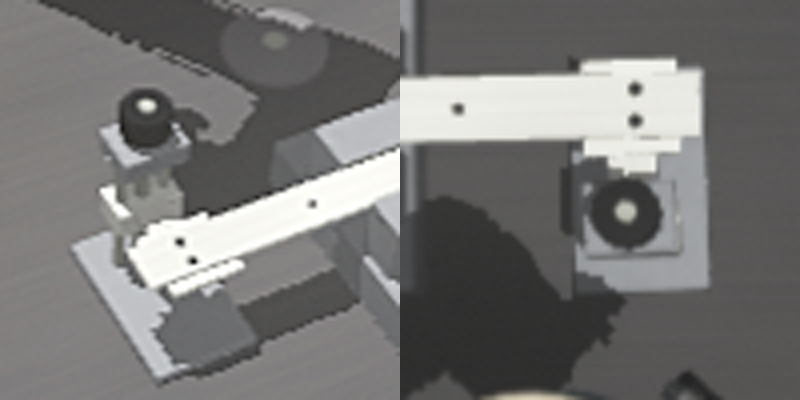

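The final view shows the jack standing untouched with its platform against the strip's underside below the holes. The strip edge pixels match those at contact, and the strip looks straight. Handing in.

```bash
python3 -c "
from h import *
print(job_done(),observe()['t'])"
```

```text
the job is handed in; nothing more can be done
the job is handed in; nothing more can be done
```

The jack now stands under the strip's pair of holes with its platform just touching the strip. I carried it there by its head block, set it on the bench, and only then turned the knob clockwise, about 4.7 rad (roughly 15 mm of rise). The arm then let go and backed off, and I handed the job in at about 23 s of the 70 s allowed.

**Last checks**
- **Position:** the platform centre measured about 4 mm from the hole midpoint along the strip, and matched it across the strip.
- **Contact:** the strip's edge stayed still until the last 0.5 mm step, then rose about 0.08 px. That is about 0.4 mm of bend at most. It read the same after I released the knob and moved away.
- **Bystanders:** the disc looked undisturbed in the last view. The grinder and screwdriver were outside it, so I did not check them after the move, but the path stayed clear of both.

**Readings that disagreed**
- **Torque:** the knob's turning torque was too noisy to show contact, so the contact check rests on the camera alone.
- **Gripper opening:** it read about 48 mm on the 56 mm head block. The grip held all the same.

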